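Sort chromatography columns by length on the sloping stand

TASK

Put the three loose steel columns away on the sloping stand: each goes into the empty front groove of the bay whose fixed sample column, in the groove behind, has the same length. Lay each one down gently (do not drop it), centred in its groove and lying flat against the sloping face and the ledge, and leave the other things on the bench where they are.

Things in the scene. Friction and masses are not known exactly. Their poses are not given: they have to be found in the camera images.
- stand: Light grey fixed stand, 372 wide (y), about 130 deep, 100 high at the back. Its flat face slopes up away from the robot at 35 deg. Three bays, 122 apart in y, parted by 4 thick walls 13 above the face. Each bay has two grooves along y: the back one holds a fixed sample column, the front one is empty. Origin on the bench under its centre; x uphill, y left along the grooves, z up.
- groove_left (a point): Empty front groove of the +y bay: the point where the centre of a column lies when it is seated there centred (8 above the sloping face). The groove is the corner between the face and, downhill, a black ledge 10 high above the face and 6 thick, with a 38 wide gap in mid-bay for a finger. Axes as the stand's.
- groove_middle (a point): Empty front groove of the middle bay: the point where the centre of a column lies when it is seated there centred (8 above the sloping face). The groove is the corner between the face and, downhill, a black ledge 10 high above the face and 6 thick, with a 38 wide gap in mid-bay for a finger. Axes as the stand's.
- groove_right (a point): Empty front groove of the -y bay: the point where the centre of a column lies when it is seated there centred (8 above the sloping face). The groove is the corner between the face and, downhill, a black ledge 10 high above the face and 6 thick, with a 38 wide gap in mid-bay for a finger. Axes as the stand's.
- sample_short: Sample of the short column, 60 long, fixed in the back groove of one of the bays (which one differs each time). Origin at its centre; y along the column, x and z as the stand's (not tilted). A column in this bay's front groove has its centre 75 down the slope from this centre: 61.4 towards -x and 43.0 lower in the stand's axes.
- sample_medium: Sample of the medium column, 80 long, fixed in the back groove of one of the bays (which one differs each time). Origin at its centre; y along the column, x and z as the stand's (not tilted). A column in this bay's front groove has its centre 75 down the slope from this centre: 61.4 towards -x and 43.0 lower in the stand's axes.
- sample_long: Sample of the long column, 100 long, fixed in the back groove of one of the bays (which one differs each time). Origin at its centre; y along the column, x and z as the stand's (not tilted). A column in this bay's front groove has its centre 75 down the slope from this centre: 61.4 towards -x and 43.0 lower in the stand's axes.
- column_short: Loose steel chromatography column, the short one: 60 long over all. A round tube of 13 diameter, 30 long, between two eight-sided end nuts 16 across flats and 12 long; a white plug 7 in diameter juts 3 from each end. Lies on the bench on its nuts. Origin at the centre of its axis, 8 above what it lies on; y along the column (either way round). 30 to 75 g.
- column_medium: Loose steel chromatography column, the medium one: 80 long over all. A round tube of 13 diameter, 50 long, between two eight-sided end nuts 16 across flats and 12 long; a white plug 7 in diameter juts 3 from each end. Lies on the bench on its nuts. Origin at the centre of its axis, 8 above what it lies on; y along the column (either way round). 30 to 75 g.
- column_long: Loose steel chromatography column, the long one: 100 long over all. A round tube of 13 diameter, 70 long, between two eight-sided end nuts 16 across flats and 12 long; a white plug 7 in diameter juts 3 from each end. Lies on the bench on its nuts. Origin at the centre of its axis, 8 above what it lies on; y along the column (either way round). 30 to 75 g.
- beaker: Bystander: glass beaker, 61 wide, 69 high; origin under its centre.
- bottle: Bystander: small clear bottle with orange cap, 56 wide, 104 high; origin under its centre.
- timer: Bystander: white bench timer, 42 x 62 x 62; origin under its centre.
- tip_box: Bystander: blue box with clear lid, 68 x 106 x 67; origin under its centre.
Mind the look-alikes: they are no part of the job. Leave any green or red look-alike of the column_long alone.

How it is judged:
By the outcome, as a careful person would: the job done as asked, in the order asked, and still so for the second after the job is handed in, with the robot touching nothing.
It also fails if it takes over 58 s, if anything falls off the work surface, if the arm or the gripper's body presses on something with over 40 N, if the wrist force passes 120 N, or if a joint passes its speed limit or range.

ROBOT

A 7-joint arm with a two-finger parallel gripper is mounted at the origin on a cart in front of the work surface, level with it; the furniture and walls round the work are solid. World frame = base frame: x ahead of the robot, y to its left, z up, the work surface at z = 0. Lengths are in m, angles in rad, forces in N, time in s.
With the tool pointing down it reaches from about 0.4 to 0.85 m from the base axis. Payload 10.4 kg.
Tool frame: the origin (TCP) lies at the very end of the fingers, on their centre line; the grasp point (between the pads) lies 19 mm behind it (manip.grip_point_offset is the distance from the TCP to the grasp point, in m); z points along the fingers, y is the line along which they close (so a half turn about z gives the same grasp; the last joint's range is limited). The gripper opens to 85 mm and grips with 20 to 120 N. Pads are 22 mm wide; open, the fingers measure 114 mm over their backs; the gripper's body (76 mm by 85 mm) begins 54 mm behind the grasp point. The pads swing forward as they close: fully open they stand 13 mm farther back than shut.
Start: joints at [-1.258, 0.332, -0.065, 1.46, 0.022, 1.35, -0.088], TCP at [0.206, 0.59, 0.198] pointing down, gripper open.
Joint ranges: [-2.6, 2.6], [-0.5, 2.12], [-1.47, 1.34], [0.16, 2.42], [-1.27, 4.41], [0.06, 2.06], [-2.6, 2.6]. Speed limits (rad/s): [2.22, 2.22, 2.79, 2.79, 3.14, 3.14, 3.14].

INTERFACE

Orientations are given as a unit quaternion [x, y, z, w].
In Python, from workcell import manip gives the robot as it stands. The module is installed in compiled form; this text tells all that it offers.
- The arm moves only by the tool step_arm, never from a script. Its argument "moves" is a list of rows, each a list of 7 numbers: the closure, from 0 (fully open) to 1 (shut), then the shift along the world's x, y, z in mm, then the turn, a rotation vector about the world's x, y, z in rad. In form: [[grip, tx, ty, tz, ax, ay, az], ...]. A call has 1 to 10 rows; each row is the pose to reach, as a shift and turn from the pose commanded when the call began; what a row does not reach only later rows make up. A row lasts 1/10 s, in which the tool goes at most 50 mm and 8.59 degrees, less where a joint would pass 70% of its speed; a pose out of reach is approached as far as the arm can. A call with a gripper value outside its range is refused whole. The fingers move at their own pace and stop on an object; "grip_force" is the grip in N (left out, the last holds). Time passes only in rows, so rows that repeat a pose let the fingers close. It gives the time, the measured TCP pose, the force, the opening and the grip force at its end, in the units of the state.
- manip.get_obs(): the state, without advancing time (a new reading comes with each control period).
- manip.camera(name): name is "scene" or "top"; returns a dict with "image" (420x560x3 uint8, blue, green, red), "K" (3x3 intrinsics, pixels), "rvec" (rotation vector, rad) and "tvec" (3), from world to camera coordinates, as OpenCV has them. Camera axes: x right, y down, z forward; pixel columns grow to the right and rows downward; lengths in m; the calibration is good to about 2 mm. A picture is of the moment at which its call begins. There is no depth.
- manip.hand_in(): hands the job in; it is judged then, once.
The state is a dict: "clock": time; "joint_pos": joint angles; "joint_velocities": joint speeds; "tau": joint torques, N m; "position": TCP position; "ee_rot": TCP orientation; "ft_force": force on the tool from outside, world axes, zero at the start; "torque": the same for the moment, N m; "grip_width": opening from 0.0 (shut) to 1.0 (fully open); "grasp_force": force on a finger pad.
Only numpy, scipy, OpenCV 4.12 (cv2) and the standard library are available. Lean on these libraries where they do the work, as an engineer would, in place of code of your own. Each camera call takes 0.05 s, during which the arm holds its last target. There are 200 camera calls.

## Working session

There is one attempt and no reset: what is moved stays moved. The work goes in short steps, Python scripts to look and compute and a tool call to move; the robot and the scene stay as the last step left them, time stands still between calls to the robot, and variables do not carry over. Pictures are saved under pics/ and viewed, at most 10 in all, crops included, and the job is handed in when it is done.

Besides the shell and the picture viewer there is one more tool, called as name(argument=value, ...), one argument or row to a line, values as JSON. step_arm: Moves the arm, as the interface text tells. Its arguments: {"type":"object","properties":{"moves":{"type":"array","items":{"type":"array","items":{"type":"number"}}},"grip_force":{"type":"number"}},"required":["moves"]}

```bash
mkdir -p pics; python3 - <<'E'
from workcell import manip
import cv2,pickle
d={}
for n in("scene","top"):
    c=manip.camera(n); d[n]=c; cv2.imwrite(f"pics/{n}0.png",cv2.resize(c["image"],(784,588),interpolation=cv2.INTER_CUBIC)); print(n,c["K"].round(1).tolist(),c["rvec"],c["tvec"])
pickle.dump(d,open("c0.pkl","wb"))
o=manip.get_obs();print(o, manip.grip_point_offset)
E
```

```text
scene [[538.4, 0.0, 283.2], [0.0, 538.4, 206.3], [0.0, 0.0, 1.0]] [ 2.18041813 -1.22309816  0.45354992] [-0.27120106  0.37795069  1.14748419]
top [[401.1, 0.0, 274.7], [0.0, 401.1, 206.9], [0.0, 0.0, 1.0]] [ 2.08526786 -2.1441708   0.22127528] [0.00693333 0.5312961  0.94624152]
{'clock': 0.1, 'joint_pos': array([-1.25761589,  0.33278114, -0.06469199,  1.46083832,  0.0215957 ,
        1.3499055 , -0.08844258]), 'joint_velocities': array([-0.0007586 , -0.00179505, -0.00069666, -0.00091929,  0.00048839,
        0.00013205, -0.00023098]), 'tau': array([ 1.07932687e-03, -6.26736975e+01,  4.89047414e-02, -3.92428958e+01,
        1.63405604e-02,  6.81926365e-03,  5.73356829e-05]), 'position': array([0.20582683, 0.58974374, 0.19722177]), 'ee_rot': array([ 1.67069191e-01,  9.85944980e-01, -6.13845488e-04, -7.63951775e-05]), 'ft_force': array([0.31762659, 0.29937206, 0.50553508]), 'torque': array([-0.00664084, -0.00317382,  0.07052365]), 'grasp_force': 0.0, 'grip_width': 1.001101545381089} 0.0187
```

View pics/scene0.png

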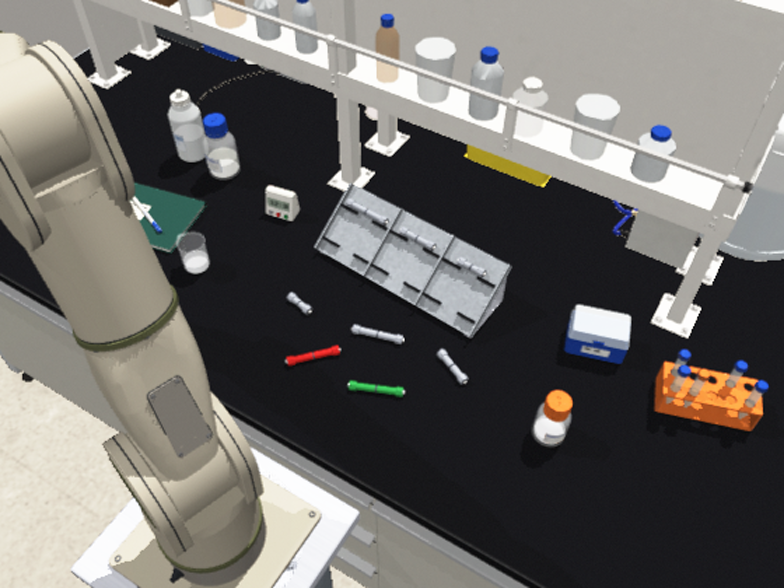

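View pics/top0.png

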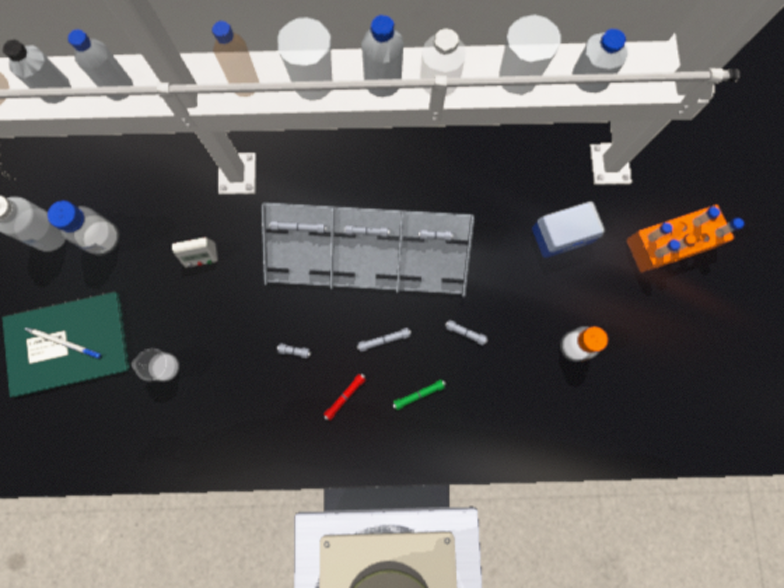

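The three loose steel columns are in the top view (784x588 picture): short at (293,351), long at (384,340), medium at (466,332). From left to right the sample columns are long, medium and short. The red column (345,397) and the green one (419,394) are decoys.

```bash
cat > h.py <<'E'
import numpy as np,cv2,pickle
def P(c): return c["K"]@np.hstack([cv2.Rodrigues(c["rvec"])[0],np.reshape(c["tvec"],(3,1))])
def tri(d,ps,pt):
    X=cv2.triangulatePoints(P(d["scene"]),P(d["top"]),np.float64(ps).T,np.float64(pt).T); return (X[:3]/X[3]).T
def proj(c,X): return cv2.projectPoints(np.float64(X).reshape(-1,3),c["rvec"],c["tvec"],c["K"],None)[0][:,0]
def ends(c,uv,r=36):
    # tips of the bright blob near uv (native pixels)
    g=c["image"].max(2).astype(int); s=c["image"].max(2).astype(int)-c["image"].min(2)
    m=((g>70)&(s<60)).astype(np.uint8); n,l,st,ce=cv2.connectedComponentsWithStats(m,connectivity=8)
    ys,xs=np.nonzero(l); k=np.argmin((xs-uv[0])**2+(ys-uv[1])**2); i=l[ys[k],xs[k]]
    y,x=np.nonzero(l==i); p=np.c_[x,y].astype(float); q=p-p.mean(0); v=np.linalg.svd(q,full_matrices=False)[2][0]; t=q@v
    mid=p.mean(0); 
    return np.array([mid+v*(t.min()-.3),mid+v*(t.max()+.3)]),len(x)
E
python3 - <<'E'
from h import *
d=pickle.load(open("c0.pkl","rb"))
for n,s,t in(("short",(300,303),(293,351)),("long",(378,334),(384,340)),("med",(452,366),(466,332))):
    (a,na),(b,nb)=ends(d["scene"],np.array(s)/1.4),ends(d["top"],np.array(t)/1.4)
    X=min((tri(d,a,b),tri(d,a[::-1],b)),key=lambda X:abs(X[:,2]-.008).sum())
    print(n,na,nb,a.round(1).tolist(),b.round(1).tolist(),(X*1e3).round(1).tolist(),"L",np.linalg.norm(X[1]-X[0])*1e3,"c",(X.mean(0)*1e3).round(1),"yaw",np.degrees(np.arctan2(*(X[1]-X[0])[[1,0]])))
a=cv2.resize(d["scene"]["image"][125:245,220:370],None,fx=5,fy=5,interpolation=cv2.INTER_CUBIC)
b=cv2.resize(d["top"]["image"][140:215,183:343],None,fx=5,fy=5,interpolation=cv2.INTER_CUBIC)
cv2.imwrite("pics/s1.png",a);cv2.imwrite("pics/t1.png",b)
E
```

```text
short 127 156 [[205.2, 209.3], [221.8, 222.7]] [[196.7, 247.7], [221.4, 252.3]] [[439.8, 195.1, 6.7], [426.7, 131.6, 4.8]] L 64.82011330834413 c [433.3 163.3   5.7] yaw -101.60967903170393
long 236 248 [[249.8, 233.5], [288.4, 242.5]] [[293.3, 236.1], [254.4, 248.0]] [[462.2, -53.0, 7.5], [434.8, 47.7, 6.6]] L 104.34695944057815 c [448.5  -2.7   7. ] yaw 105.25209926332278
med 186 204 [[313.1, 249.4], [332.6, 272.9]] [[317.6, 230.2], [347.5, 243.6]] [[476.5, -116.9, 6.9], [439.7, -192.1, 7.1]] L 83.76213808377977 c [ 458.1 -154.5    7. ] yaw -116.03737172789802
```

View pics/s1.png

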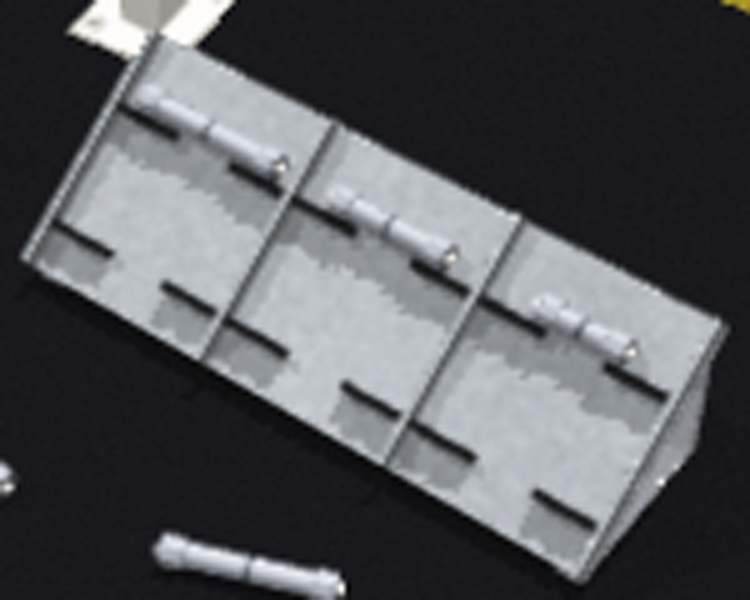

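View pics/t1.png

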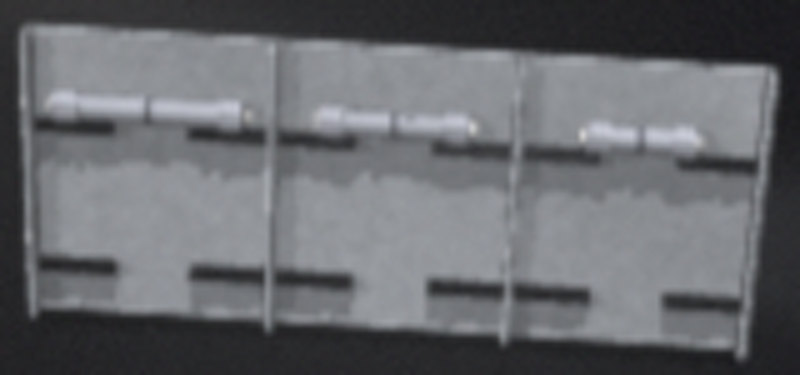

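The stand crops show three bays. Sample mid-rings in the scene crop are at (205,130), (388,225), (585,328), and in the top crop at (148,109), (394,124), (641,140). The ledge gap ends are clear too. The triangulated loose columns have the right heights (6–7 mm) and lengths. Next I fit the stand pose.

```bash
python3 - <<'E'
from h import *
from scipy.optimize import least_squares
d=pickle.load(open("c0.pkl","rb"))
f=lambda p,o:(np.array(p,float)+.5)/5-.5+o
ps=f([(205,130),(388,225),(585,328),(113,256),(163,285),(287,355),(343,386),(475,460),(534,492)],(220,125))
pt=f([(148,109),(394,124),(641,140),(115,265),(190,272),(352,280),(428,288),(590,293),(663,299)],(183,140))
X=tri(d,ps,pt);print((X*1e3).round(1).tolist())
c,s=np.cos(np.radians(35)),np.sin(np.radians(35))
L=[(61.4,y,43) for y in(122,0,-122)]
lx,lz=-11*c-2*s,-11*s+2*c
L+=[(lx,y+g,lz) for y in(122,0,-122) for g in(19,-19)]
L=np.array(L)/1e3
def W(p):
    a=p[3];R=np.array([[np.cos(a),-np.sin(a),0],[np.sin(a),np.cos(a),0],[0,0,1]]);return L@R.T+p[:3]
r=lambda p:np.r_[(proj(d["scene"],W(p))-ps).ravel(),(proj(d["top"],W(p))-pt).ravel()]
o=least_squares(r,[X[1,0]-.06,X[1,1],.03,0])
print("groove mid",o.x[:3]*1e3,"yaw",np.degrees(o.x[3]));print(o.fun.reshape(2,-1,2).round(1).tolist())
a=o.x[3]
for k in(122,0,-122): print(k,(o.x[:3]*1e3+np.array([-np.sin(a)*k,np.cos(a)*k,0])).round(1))
E
```

```text
[[643.9, 146.0, 82.4], [633.0, 23.2, 83.5], [622.7, -100.0, 82.8], [580.7, 169.8, 24.5], [574.1, 131.1, 28.8], [568.5, 47.5, 25.8], [562.1, 8.4, 30.5], [558.0, -74.9, 26.2], [553.2, -112.2, 29.1]]
groove mid [574.85624473  27.42348432  35.12342291] yaw -4.7987976632257165
[[[1.6, 0.8], [1.1, 0.8], [0.1, 0.4], [-0.7, -0.4], [0.0, -0.2], [-0.3, -0.6], [-0.0, -0.4], [-0.3, -0.7], [0.1, -0.3]], [[0.5, 0.2], [0.1, -0.2], [-0.4, -0.8], [0.1, 0.9], [-0.2, 0.3], [-0.1, 0.5], [-0.5, -0.3], [-0.3, 0.5], [-0.1, 0.1]]]
122 [585.1 149.   35.1]
0 [574.9  27.4  35.1]
-122 [564.7 -94.1  35.1]
```

Sample-based and ledge-based estimates agree in x and y but differ by about 5 mm along the face normal. I'll settle that by contact when placing. First I pick the long column: closing direction 15°, so a turn of -55.5°.

step_arm(
  moves=[
    [0.4,50,-120,0,0,0,-0.2],
    [0.4,120,-300,0,0,0,-0.5],
    [0.4,180,-440,0,0,0,-0.75],
    [0.4,243,-592,0,0,0,-0.969],
    [0.4,243,-592,0,0,0,-0.969],
    [0.4,243,-592,0,0,0,-0.969],
    [0.4,243,-592,0,0,0,-0.969],
    [0.4,243,-592,0,0,0,-0.969],
    [0.4,243,-592,0,0,0,-0.969],
    [0.4,243,-592,0,0,0,-0.969],
  ],
  grip_force=30,
)

```text
clock: 1.1
position: [0.3959, 0.1255, 0.1979]
ee_rot: [0.607, 0.795, 0.0, -0.0]
ft_force: [1.2, -0.1, -0.3]
grip_width: 0.601
grasp_force: 0.0
```

step_arm(
  moves=[
    [0.4,20,-48,0,0,0,0],
    [0.4,38,-92,0,0,0,0],
    [0.4,53,-128,0,0,0,0],
    [0.4,53,-128,-50,0,0,0],
    [0.4,53,-128,-100,0,0,0],
    [0.4,53,-128,-135,0,0,0],
    [0.4,53,-128,-150,0,0,0],
    [0.4,53,-128,-150,0,0,0],
    [0.4,53,-128,-150,0,0,0],
  ],
)

```text
clock: 2.0
position: [0.4489, -0.0006, 0.0484]
ee_rot: [0.607, 0.795, -0.0, 0.0]
ft_force: [-0.2, 0.2, 1.1]
grip_width: 0.601
grasp_force: 0.0
```

```bash
python3 - <<'E'
from h import *
from workcell import manip
d={n:manip.camera(n) for n in("scene","top")}
p=manip.get_obs()["position"];print(p)
o=[]
for n in d:
    q=proj(d[n],[p,[.4485,-.0027,.008]]);print(n,q.round(1).tolist())
    u,v=q[1].astype(int);o.append(cv2.resize(d[n]["image"][v-45:v+45,u-45:u+45],(400,400),interpolation=cv2.INTER_CUBIC))
cv2.imwrite("pics/g1.png",np.hstack(o))
E
```

```text
[ 4.49663056e-01 -2.36261456e-04  4.91309882e-02]
scene [[268.4, 227.3], [269.2, 237.7]]
top [[272.6, 239.9], [273.6, 242.3]]
```

View pics/g1.png

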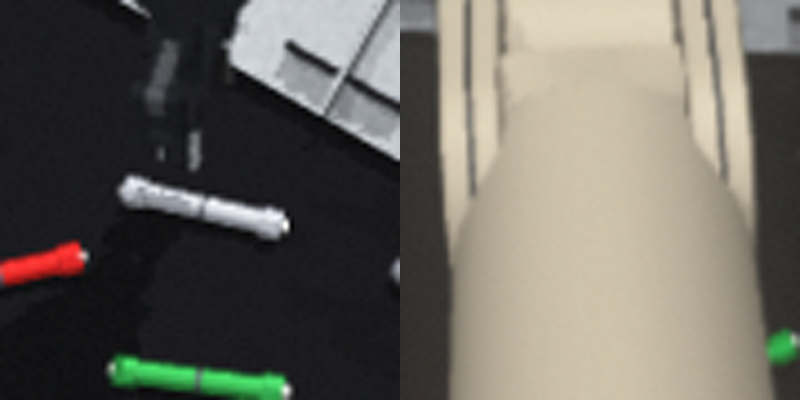

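The scene crop shows the two fingertips, at about (160,150) and (195,160), just above the long column and clear of the red and green ones. Next I go down and grip.

step_arm(
  moves=[
    [0.4,0,-2,-25,0,0,0],
    [0.4,0,-2,-38,0,0,0],
    [0.4,0,-2,-45,0,0,0],
    [0.6,0,-2,-45,0,0,0],
    [0.9,0,-2,-45,0,0,0],
    [0.9,0,-2,-45,0,0,0],
    [0.9,0,-2,-45,0,0,0],
    [0.9,0,-2,-45,0,0,0],
  ],
  grip_force=30,
)

```text
clock: 2.9
position: [0.449, -0.0024, 0.0033]
ee_rot: [0.607, 0.795, 0.0, 0.0]
ft_force: [1.3, -0.3, 0.2]
grip_width: 0.096
grasp_force: 0.0
```

```bash
python3 - <<'E'
from h import *
from workcell import manip
d={"scene":manip.camera("scene")}
q=proj(d["scene"],[manip.get_obs()["position"]]);print(q, manip.get_obs()["grasp_force"],manip.get_obs()["grip_width"])
cv2.imwrite("pics/g2.png",cv2.resize(d["scene"]["image"][190:290,210:340],(780,600),interpolation=cv2.INTER_CUBIC))
E
```

```text
[[269.193866   238.66983864]] 0.0 0.09761257751608846
```

View pics/g2.png

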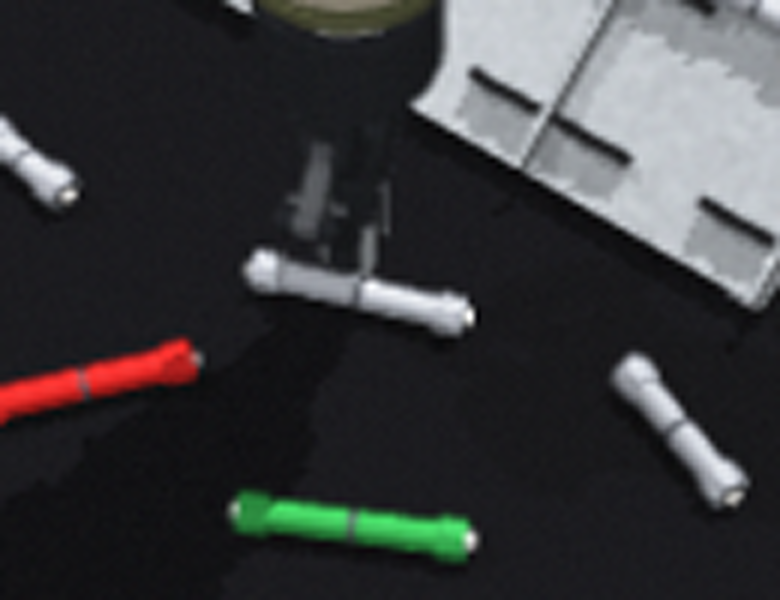

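```bash
python3 - <<'E'
from h import *
from workcell import manip
c=manip.camera("scene")
p=manip.get_obs()["position"]
a=np.radians(15.2)
im=c["image"][195:255,230:310]
im=(255*(im/255.)**.45).astype(np.uint8)
im=cv2.resize(im,(800,600),interpolation=cv2.INTER_CUBIC)
pts=[p+np.array([0,0,z]) for z in(0,.02,.04,.06)]+[p+np.array([np.cos(a)*k,np.sin(a)*k,0]) for k in(-.019,.019)]
for q,col in zip(proj(c,pts),[(0,0,255)]*4+[(0,255,255)]*2):
    cv2.circle(im,tuple(((q-[230,195]+.5)*10).astype(int).tolist()),4,col,-1)
cv2.imwrite("pics/g3.png",im)
R=cv2.Rodrigues(c["rvec"])[0];print("cam",(-R.T@np.ravel(c["tvec"])).round(2))
E
```

```text
cam [-0.25 -0.46  1.12]
```

View pics/g3.png

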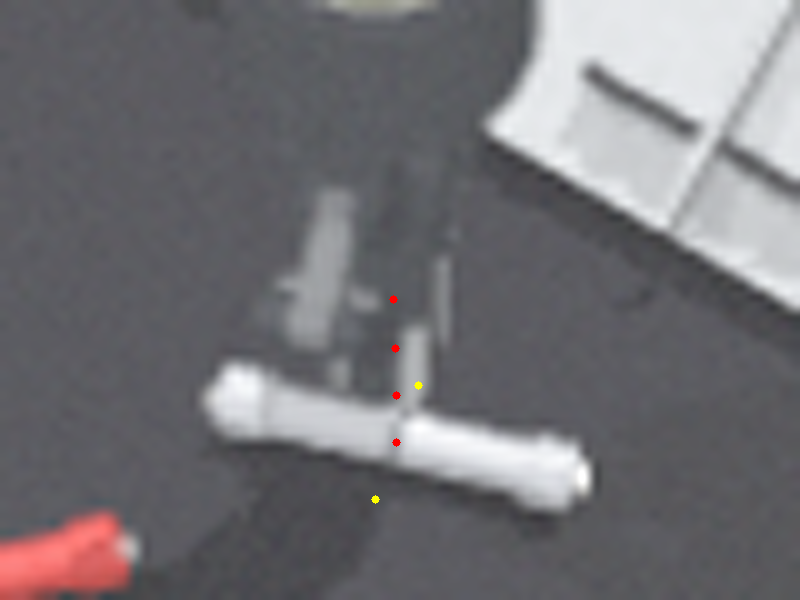

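The fingertips show only above the tube and nothing crosses in front of it, so they closed above the column. I'll open and feel downwards.

step_arm(
  moves=[
    [0.4,0,0,0,0,0,0],
    [0.4,0,0,0,0,0,0],
    [0.4,0,0,-1,0,0,0],
    [0.4,0,0,-2,0,0,0],
    [0.4,0,0,-3,0,0,0],
    [0.4,0,0,-4,0,0,0],
    [0.4,0,0,-5,0,0,0],
  ],
)

```text
clock: 3.7
position: [0.4487, -0.0025, -0.0022]
ee_rot: [0.607, 0.795, 0.0, 0.0]
ft_force: [0.2, 0.9, 0.7]
grip_width: 0.601
grasp_force: 0.0
```

step_arm(
  moves=[
    [0.4,0,0,-1,0,0,0],
    [0.4,0,0,-2,0,0,0],
    [0.4,0,0,-3,0,0,0],
    [0.4,0,0,-4,0,0,0],
  ],
)

```text
clock: 4.1
position: [0.4487, -0.0025, -0.0062]
ee_rot: [0.607, 0.795, -0.0, -0.0]
ft_force: [0.5, -0.1, -0.1]
grip_width: 0.604
grasp_force: 0.0
```

step_arm(
  moves=[
    [0.4,0,0,-1,0,0,0],
    [0.4,0,0,-2,0,0,0],
    [0.4,0,0,-3,0,0,0],
    [0.5,0,0,-3,0,0,0],
    [0.6,0,0,-3,0,0,0],
    [0.65,0,0,-3,0,0,0],
    [0.65,0,0,-3,0,0,0],
  ],
  grip_force=20,
)

```text
clock: 4.8
position: [0.4488, -0.0025, -0.009]
ee_rot: [0.607, 0.795, 0.0, 0.0]
ft_force: [0.1, -0.5, 0.2]
grip_width: 0.352
grasp_force: 0.0
```

step_arm(
  moves=[
    [0.75,0,0,0,0,0,0],
    [0.82,0,0,0,0,0,0],
    [0.87,0,0,0,0,0,0],
    [0.9,0,0,0,0,0,0],
    [0.9,0,0,0,0,0,0],
  ],
  grip_force=20,
)

```text
clock: 5.3
position: [0.4487, -0.0025, -0.0091]
ee_rot: [0.607, 0.795, 0.0, 0.0]
ft_force: [-0.3, 0.6, 0.5]
grip_width: 0.102
grasp_force: 0.0
```

```bash
python3 - <<'E'
from h import *
from workcell import manip
c=manip.camera("scene")
p=manip.get_obs()["position"]
im=c["image"][195:255,230:310]
im=(255*(im/255.)**.45).astype(np.uint8)
im=cv2.resize(im,(800,600),interpolation=cv2.INTER_CUBIC)
cv2.imwrite("pics/g4.png",im)
E
```

```text
(no output)
```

View pics/g4.png

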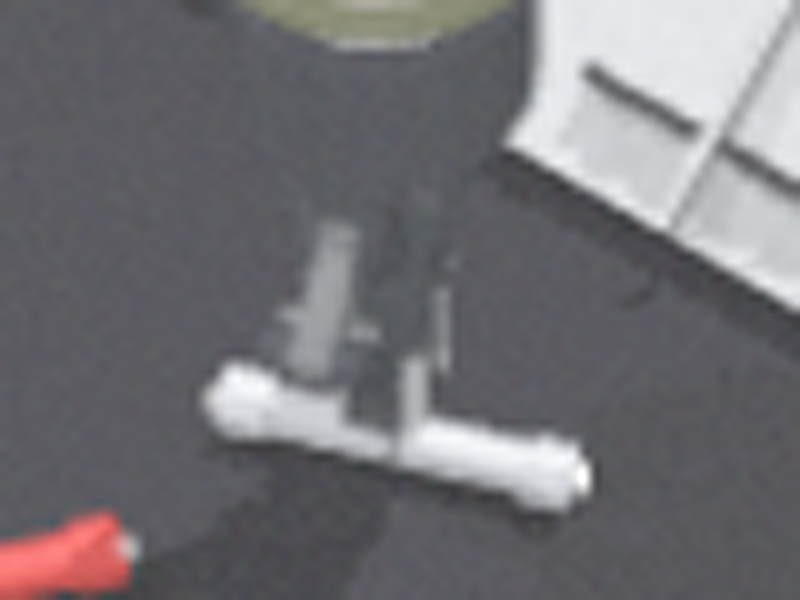

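The near finger now shows over the tube, with its tip at about (400,430), and there is still no contact. So the true tips stand roughly 20 mm or more above the reported TCP. I'll measure that by lightly touching the tube's top.

step_arm(
  moves=[
    [0.9,0,0,-1,0,0,0],
    [0.9,0,0,-2,0,0,0],
    [0.9,0,0,-3,0,0,0],
    [0.9,0,0,-4,0,0,0],
  ],
)

```text
clock: 5.75
position: [0.4486, -0.0025, -0.0132]
ee_rot: [0.607, 0.795, -0.0, -0.0]
ft_force: [-0.3, 0.6, -0.5]
grip_width: 0.102
grasp_force: 0.0
```

step_arm(
  moves=[
    [0.9,0,0,-1,0,0,0],
    [0.9,0,0,-2,0,0,0],
    [0.9,0,0,-3,0,0,0],
  ],
)

```text
clock: 6.05
position: [0.4487, -0.0025, -0.0162]
ee_rot: [0.607, 0.795, 0.0, 0.0]
ft_force: [-0.5, 0.0, 0.2]
grip_width: 0.097
grasp_force: 0.0
```

step_arm(
  moves=[
    [0.9,0,0,-1,0,0,0],
    [0.9,0,0,-2,0,0,0],
    [0.9,0,0,-3,0,0,0],
  ],
)

```text
clock: 6.35
position: [0.4487, -0.0025, -0.0191]
ee_rot: [0.607, 0.795, 0.0, 0.0]
ft_force: [-0.8, 0.1, 0.3]
grip_width: 0.101
grasp_force: 0.0
```

step_arm(
  moves=[
    [0.9,0,0,-1,0,0,0],
    [0.9,0,0,-2,0,0,0],
    [0.9,0,0,-2,0,0,0],
  ],
)

```text
clock: 6.65
position: [0.4491, -0.0024, -0.0207]
ee_rot: [0.607, 0.795, 0.0, 0.0]
ft_force: [-1.8, -0.5, 7.0]
grip_width: 0.102
grasp_force: 3.5
```

```bash
python3 - <<'E'
from h import *
from workcell import manip
d=pickle.load(open("c0.pkl","rb"))
c=manip.camera("scene");o=manip.get_obs();print(o["position"],o["ft_force"],o["joint_pos"].round(3))
# finger outline: brightest drop vs. initial picture over the column
df=cv2.absdiff(c["image"],d["scene"]["image"]).max(2)
print(df[226:252,258:284:1])
E
```

```text
[ 0.44904601 -0.00239365 -0.02073839] [-2.5968679   0.19329326  6.59136044] [-0.662  0.239  0.617  2.155 -0.193  0.799  0.343]
[[  4   1  22  56  65  68  57  23   4   1   3   4   2   3   2  15  28   3
    2   4   4   4   4   3   1   1]
 [  3   3  22  58  67  67  54  14   1   5   2   2   2   2   4  29  57   1
    5   3   5   4   3   1   4   1]
 [ 13  25  41  66  66  62  43  21   3   3   2   4   5   1   4  27  56   3
    3   1   4   3   3   3   2   2]
 [ 33  64  66  68  67  59  29  22   6   6   3   2   3   1   3  28  53   2
    1   3   2   3   1   1   1   5]
 [ 14  29  62  66  68  58  34  41  30  20   7   2   5   3   1  28  54   1
    2   3   5   3   5   0   3   3]
 [ 12  28  59  64  63  52  18  36  48  36   6   1   3   7  12  26  50   2
    1   1   1   1   3   2   1   3]
 [ 13  42  64  63  56  38  10  12   9   5   4   1   2   6  12  15  34   4
    2   1   1   3   1   3   2   4]
 [ 73  26  18  46  54  40  15  12   6   3   5   3  10  34  37  15  32   4
    1   2   3   5   3   2   2   3]
 [183 160 107  69  53  61  40  30   8   2   6   4  33  77  54  14  29   2
    3   2   3   2   4   0  
[... 1161 characters left out ...]
 1   2   2
    6   4   2   2   2   1   1   7]
 [ 12   9   6   9   7  10   7  12   9   9   8   5   5   0   4   2   3   2
    1   1   2   1   5   2   3   3]
 [  7   8   9  10   6   5   7   8  11   8   6   6   4   1   1   1   3   2
    1   3   1   1   2   2   2   1]
 [  9  10  10   9  13   8  10   9   8   7   3   3   3   4   4   2   3   3
    3   1   4   2   3   1   1   2]
 [  8  10   9  10   8   9   9   9   8   1   1   4   0   4   2   1   3   3
    1   2   1   1   2   2   4   2]
 [  7   7   7  10   9   8  11   6   7   3   2   1   2   5   3   1   1   4
    1   2   3   2   3   0   3   2]
 [  7   6  12  11   8   7   8   4   1   1   1   1   3   5   4   1   3   1
    2   5   5   2   2   2   4   3]]
```

Light contact (7 N) came at reported z = -20.7. The tips there stand at about +13, so the true tips are about 33 mm behind the reported TCP. I lift, open, straddle with the tips about 3 mm off the bench, and grip.

step_arm(
  moves=[
    [0.9,0,0,8,0,0,0],
    [0.5,0,0,8,0,0,0],
    [0.5,0,0,8,0,0,0],
    [0.5,0,0,0,0,0,0],
    [0.5,0,0,-5,0,0,0],
    [0.5,0,0,-8,0,0,0],
    [0.7,0,0,-9,0,0,0],
    [0.8,0,0,-9,0,0,0],
    [0.9,0,0,-9,0,0,0],
    [0.9,0,0,-9,0,0,0],
  ],
  grip_force=30,
)

```text
clock: 7.7
position: [0.4488, -0.0024, -0.03]
ee_rot: [0.607, 0.795, 0.0, 0.0]
ft_force: [0.3, -0.2, -0.1]
grip_width: 0.136
grasp_force: 29.3
```

```bash
cat >> h.py <<'E'
from scipy.spatial.transform import Rotation as Ro
YAW=np.radians(-4.8)
def place_rot(q):  # rotvec from q to the placing orientation: closing line uphill, tool z into the face
    cy,sy=np.cos(YAW),np.sin(YAW); c,s=np.cos(np.radians(35)),np.sin(np.radians(35))
    z=np.array([s*cy,s*sy,-c]); y=np.array([c*cy,c*sy,s])
    r=[(Ro.from_matrix(np.c_[np.cross(k*y,z),k*y,z])*Ro.from_quat(q).inv()).as_rotvec() for k in(1,-1)]
    return min(r,key=np.linalg.norm).round(3)
E
python3 -c "
from h import *
print(place_rot([.607,.795,0,0]))"
```

```text
[ 0.056 -0.611 -0.339]
```

step_arm(
  moves=[
    [0.9,0,0,10,0,0,0],
    [0.9,0,0,40,0,0,0],
    [0.9,0,0,80,0,0,0],
    [0.9,0,0,120,0,0,0],
    [0.9,0,0,130,0,0,0],
  ],
)

```text
clock: 8.2
position: [0.451, -0.0025, 0.1044]
ee_rot: [0.607, 0.794, 0.003, 0.002]
ft_force: [0.6, -0.4, -1.3]
grip_width: 0.134
grasp_force: 29.4
```

step_arm(
  moves=[
    [0.9,30,35,0,0.014,-0.15,-0.085],
    [0.9,60,70,0,0.028,-0.3,-0.17],
    [0.9,90,105,0,0.042,-0.45,-0.255],
    [0.9,120,140,0,0.052,-0.57,-0.32],
    [0.9,133,152,0,0.056,-0.611,-0.339],
    [0.9,133,152,0,0.056,-0.611,-0.339],
    [0.9,133,152,0,0.056,-0.611,-0.339],
    [0.9,133,152,0,0.056,-0.611,-0.339],
  ],
)

```text
clock: 9.0
position: [0.5808, 0.1503, 0.0991]
ee_rot: [0.702, 0.646, 0.203, 0.221]
ft_force: [0.7, -1.0, -1.1]
grip_width: 0.132
grasp_force: 29.5
```

```bash
python3 - <<'E'
from h import *
from workcell import manip
d={n:manip.camera(n) for n in("scene","top")};pickle.dump(d,open("c1.pkl","wb"))
o=manip.get_obs();p=o["position"];R=Ro.from_quat(o["ee_rot"]).as_matrix();print(p.round(4),R.round(3).tolist(),place_rot(o["ee_rot"]))
A=p-.038*R[:,2];B=p+[0,0,.033]-.005*R[:,2]
print("A",A,"B",B)
ims=[]
for n in d:
    im=d[n]["image"].copy();q=proj(d[n],[A,B]);u,v=q[0].astype(int);print(n,q.round(1).tolist())
    x0,y0=u-50,v-50;k=cv2.resize(im[y0:y0+100,x0:x0+100],(400,400),interpolation=cv2.INTER_CUBIC)
    k=(255*(k/255.)**.6).astype(np.uint8)
    for t,col in zip(q,((0,0,255),(0,255,0))):cv2.circle(k,tuple(((t-[x0,y0]+.5)*4).astype(int).tolist()),3,col,-1)
    print(x0,y0);ims.append(k)
cv2.imwrite("pics/g5.png",np.hstack(ims))
E
```

```text
[0.5815 0.149  0.0999] [[0.084, 0.817, 0.57], [0.996, -0.069, -0.048], [-0.0, 0.573, -0.82]] [ 0.    -0.001  0.   ]
A [0.55983683 0.15083088 0.13104929] B [0.57866318 0.14923269 0.13699353]
scene [[241.6, 155.6], [246.0, 149.9]]
191 105
top [[206.1, 190.1], [206.4, 181.5]]
156 140
```

View pics/g5.png

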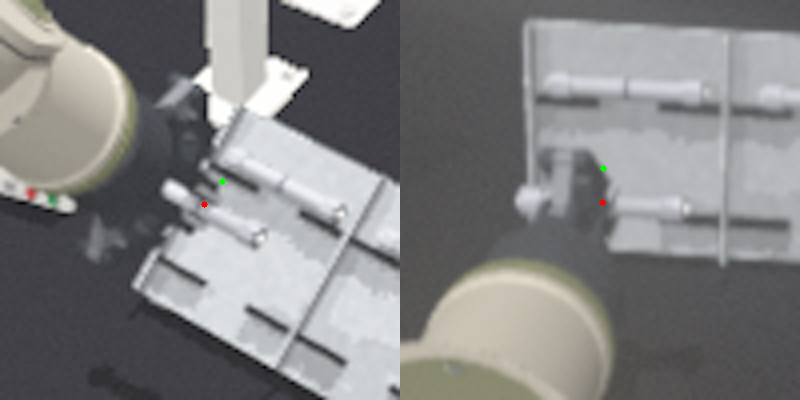

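The picture shows the held column at scene crop (165,185)–(266,238) and top crop (516,200)–(691,207). The red dot, which assumes a tool-length offset of 38 mm from TCP to column, fits. Next I measure the held column against its sample.

```bash
python3 - <<'E'
from h import *
d=pickle.load(open("c1.pkl","rb"))
# tips: held L,R ; sample L,R (crop/4 + origin)
f=lambda p,o:(np.array(p,float)+.5)/4-.5+o
ps=f([(165,184),(266,238),(221,153),(344,213)],(191,105))
pt=f([(116,200),(291,207),(143,86),(312,92)],(156,140))
X=tri(d,ps,pt)*1e3
print(X.round(1).tolist());print("held c",X[:2].mean(0).round(1),np.linalg.norm(X[1]-X[0]),"sample c",X[2:].mean(0).round(1),np.linalg.norm(X[3]-X[2]))
# refine tips: bright profile along axes
for n,P in(("scene",ps),("top",pt)):
    g=d[n]["image"].max(2).astype(np.float32)
    for i in(0,2):
        a,b=P[i],P[i+1];u=(b-a)/np.linalg.norm(b-a)
        for e,s in((a,-1),(b,1)):
            m=[e+s*u*k for k in np.arange(-4,5)]
            print(n,i,cv2.remap(g,np.float32([[q[0] for q in m]]),np.float32([[q[1] for q in m]]),1).round().astype(int).tolist())
E
```

```text
[[572.0, 197.4, 114.7], [555.1, 99.3, 131.0], [645.8, 196.6, 84.7], [638.5, 91.4, 87.1]]
held c [563.6 148.3 122.9] 100.91518122000234 sample c [642.1 144.   85.9] 105.44554640495467
scene 0 [[231, 235, 233, 218, 128, 35, 27, 27, 27]]
scene 0 [[201, 159, 153, 198, 179, 208, 207, 206, 206]]
scene 2 [[208, 210, 204, 179, 130, 101, 62, 42, 29]]
scene 2 [[216, 190, 139, 182, 182, 173, 189, 187, 135]]
top 0 [[182, 184, 183, 172, 124, 59, 42, 42, 43]]
top 0 [[194, 181, 169, 177, 146, 132, 134, 138, 141]]
top 2 [[164, 160, 153, 149, 136, 121, 104, 114, 129]]
top 2 [[181, 157, 154, 153, 140, 136, 142, 142, 125]]
```

```bash
python3 - <<'E'
from h import *
d=pickle.load(open("c1.pkl","rb"))
A=np.array([.55984,.15083,.13105]);a=np.array([.084,.9965,0]);n=np.array([-.572,.048,.819])
f=lambda p,o:(np.array(p,float)+.5)/4-.5+o
obs=np.vstack([f([(165,184),(266,238)],(191,105)),f([(116,200),(291,207)],(156,140))])
from scipy.optimize import least_squares
def m(p):
    ax=a*np.cos(p[2])+n*np.sin(p[2]); c=A+a*p[0]+n*p[1]
    E=[c+ax*.0515,c-ax*.0515]
    return np.vstack([proj(d["scene"],E),proj(d["top"],E)])
print((m([0,0,0])-obs).round(1).tolist())
o=least_squares(lambda p:((m(p)-obs)).ravel(),[0,0,0],x_scale=[.01,.01,.1]);print(o.x*[1e3,1e3,57.3],o.fun.round(1))
E
```

```text
[[-5.5, -3.2], [0.1, -0.1], [-0.7, -0.8], [-0.2, -0.1]]
[-2.36829083 -4.89791883 -8.86490538] [-2.5 -1.5  0.2 -0.1  1.9 -2.6  0.4  0.4]
```

The apparent tilt comes only from the scene-left tip, which the gripper hides. The other three tips match a flat column at A to within 1 px. I approach the left groove along the face normal, 4 mm uphill of seated.

step_arm(
  moves=[
    [0.9,6,0,-35,0,0,0],
    [0.9,10,0,-60,0,0,0],
    [0.9,11,-0.4,-68,0,0,0],
    [0.9,14,-0.6,-73,0,0,0],
    [0.9,17,-0.9,-77,0,0,0],
    [0.9,19,-1,-80,0,0,0],
    [0.9,20.7,-1.2,-82,0,0,0],
    [0.9,20.7,-1.2,-82,0,0,0],
  ],
)

```text
clock: 9.9
position: [0.6028, 0.1483, 0.0182]
ee_rot: [0.702, 0.645, 0.204, 0.221]
ft_force: [-0.2, 0.0, -0.3]
grip_width: 0.136
grasp_force: 29.5
```

step_arm(
  moves=[
    [0.9,0.6,0,-0.8,0,0,0],
    [0.9,1.1,-0.1,-1.6,0,0,0],
    [0.9,1.7,-0.1,-2.5,0,0,0],
    [0.9,2.3,-0.2,-3.3,0,0,0],
    [0.9,2.3,-0.2,-3.3,0,0,0],
  ],
)

```text
clock: 10.4
position: [0.6047, 0.1481, 0.0145]
ee_rot: [0.702, 0.646, 0.203, 0.221]
ft_force: [0.5, -0.1, -0.0]
grip_width: 0.139
grasp_force: 29.5
```

step_arm(
  moves=[
    [0.9,0.6,0,-0.8,0,0,0],
    [0.9,1.1,-0.1,-1.6,0,0,0],
    [0.9,1.7,-0.1,-2.5,0,0,0],
    [0.9,1.7,-0.1,-2.5,0,0,0],
  ],
)

```text
clock: 10.8
position: [0.6064, 0.148, 0.012]
ee_rot: [0.702, 0.646, 0.203, 0.221]
ft_force: [-0.7, 0.3, -0.6]
grip_width: 0.135
grasp_force: 29.5
```

step_arm(
  moves=[
    [0.9,0.6,0,-0.8,0,0,0],
    [0.9,1.1,-0.1,-1.6,0,0,0],
    [0.9,1.1,-0.1,-1.6,0,0,0],
  ],
)

```text
clock: 11.1
position: [0.6076, 0.1479, 0.0105]
ee_rot: [0.702, 0.646, 0.204, 0.221]
ft_force: [1.3, -0.1, -0.3]
grip_width: 0.134
grasp_force: 29.5
```

step_arm(
  moves=[
    [0.9,0.6,0,-0.8,0,0,0],
    [0.9,1.1,-0.1,-1.6,0,0,0],
    [0.9,1.1,-0.1,-1.6,0,0,0],
  ],
)

```text
clock: 11.4
position: [0.6083, 0.1482, 0.0097]
ee_rot: [0.702, 0.645, 0.204, 0.221]
ft_force: [-23.0, -3.3, 26.1]
grip_width: 0.134
grasp_force: 33.2
```

step_arm(
  moves=[
    [0.9,0.6,0,-0.8,0,0,0],
    [0.9,1.1,-0.1,-1.6,0,0,0],
    [0.9,1.1,-0.1,-1.6,0,0,0],
  ],
)

```text
clock: 11.7
position: [0.6096, 0.1491, 0.0085]
ee_rot: [0.702, 0.646, 0.205, 0.221]
ft_force: [-25.3, -0.8, 30.1]
grip_width: 0.133
grasp_force: 34.8
```

step_arm(
  moves=[
    [0.9,-0.9,0.1,1.2,0,0,0],
    [0.9,-1.7,0.1,0.7,0,0,0],
    [0.9,-2.5,0.2,0.1,0,0,0],
    [0.9,-2.5,0.2,0.1,0,0,0],
  ],
)

```text
clock: 12.1
position: [0.6074, 0.148, 0.0075]
ee_rot: [0.702, 0.645, 0.204, 0.221]
ft_force: [-1.8, 0.9, 3.7]
grip_width: 0.133
grasp_force: 31.4
```

step_arm(
  moves=[
    [0.9,-0.8,0.1,-0.6,0,0,0],
    [0.9,-1.6,0.1,-1.1,0,0,0],
    [0.9,-1.6,0.1,-1.1,0,0,0],
  ],
)

```text
clock: 12.4
position: [0.6072, 0.1481, 0.0076]
ee_rot: [0.702, 0.645, 0.205, 0.222]
ft_force: [6.9, -1.2, 3.1]
grip_width: 0.138
grasp_force: 30.9
```

The column touches both the face and the ledge. I relax, release and retreat along the normal.

step_arm(
  moves=[
    [0.9,1.2,-0.1,0.8,0,0,0],
    [0.8,1.2,-0.1,0.8,0,0,0],
    [0.7,1.2,-0.1,0.8,0,0,0],
    [0.65,1.2,-0.1,0.8,0,0,0],
    [0.65,-2,0.1,5,0,0,0],
    [0.65,-8,0.6,13,0,0,0],
    [0.65,-22,2,33,0,0,0],
    [0.6,-45,4,65,0,0,0],
    [0.6,-60,5,100,0,0,0],
  ],
)

```text
clock: 13.3
position: [0.5435, 0.1525, 0.1064]
ee_rot: [0.702, 0.646, 0.202, 0.221]
ft_force: [0.8, 0.5, 0.4]
grip_width: 0.397
grasp_force: 0.0
```

```bash
cat >> h.py <<'E'
def down_rot(q,close):
    a=np.radians(close); y=np.array([np.cos(a),np.sin(a),0]); z=np.array([0,0,-1.])
    r=[(Ro.from_matrix(np.c_[np.cross(k*y,z),k*y,z])*Ro.from_quat(q).inv()).as_rotvec() for k in(1,-1)]
    return min(r,key=np.linalg.norm).round(3)
E
python3 - <<'E'
from h import *
from workcell import manip
o=manip.get_obs();print(o["position"],o["joint_pos"].round(2),down_rot(o["ee_rot"],-26),(np.array([458,-154.5,45])-o["position"]*1e3).round(1))
E
```

```text
[0.5434699  0.15252713 0.10637465] [-0.96 -0.08  0.35  2.28  0.78  0.59 -1.27] [ 0.164  0.589 -0.359] [ -85.5 -307.   -61.4]
```

step_arm(
  moves=[
    [0.5,-20,-45,0,0.03,0.1,-0.06],
    [0.5,-35,-90,0,0.06,0.22,-0.13],
    [0.5,-50,-135,0,0.09,0.34,-0.2],
    [0.5,-60,-180,0,0.12,0.45,-0.27],
    [0.5,-70,-225,0,0.15,0.55,-0.33],
    [0.5,-80,-270,-20,0.164,0.589,-0.359],
    [0.5,-85.5,-307,-50,0.164,0.589,-0.359],
    [0.5,-85.5,-307,-61,0.164,0.589,-0.359],
    [0.5,-85.5,-307,-61,0.164,0.589,-0.359],
    [0.5,-85.5,-307,-61,0.164,0.589,-0.359],
  ],
)

```text
clock: 14.3
position: [0.4603, -0.1529, 0.0457]
ee_rot: [0.848, 0.53, 0.002, 0.0]
ft_force: [0.7, -0.8, 0.4]
grip_width: 0.5
grasp_force: 0.0
```

```bash
python3 - <<'E'
from h import *
from workcell import manip
o=manip.get_obs();print(o["position"],down_rot(o["ee_rot"],-26))
d={n:manip.camera(n) for n in("scene","top")};pickle.dump(d,open("c2.pkl","wb"))
# long column on the stand: fit by comparing tips (bright profile) along groove axis in top & scene
G=np.array([.583,.150,.0387]);a=np.array([.084,.9965,0])
for n in d:
    g=d[n]["image"].max(2).astype(np.float32);ks=np.arange(-62,63,2)
    q=proj(d[n],[G+a*k/1e3 for k in ks]).astype(np.float32)
    v=cv2.remap(g,q[None,:,0],q[None,:,1],1)[0].round().astype(int)
    print(n,list(zip(ks.tolist(),v.tolist())))
E
```

```text
[ 0.46032338 -0.1528754   0.04570631] [-0.001  0.003 -0.   ]
scene [(-62, 154), (-60, 189), (-58, 199), (-56, 193), (-54, 185), (-52, 195), (-50, 202), (-48, 198), (-46, 183), (-44, 188), (-42, 211), (-40, 221), (-38, 221), (-36, 218), (-34, 219), (-32, 217), (-30, 219), (-28, 220), (-26, 218), (-24, 220), (-22, 222), (-20, 218), (-18, 218), (-16, 222), (-14, 218), (-12, 217), (-10, 222), (-8, 219), (-6, 218), (-4, 220), (-2, 209), (0, 174), (2, 166), (4, 192), (6, 208), (8, 218), (10, 219), (12, 217), (14, 218), (16, 222), (18, 217), (20, 216), (22, 220), (24, 216), (26, 215), (28, 218), (30, 218), (32, 215), (34, 211), (36, 201), (38, 203), (40, 215), (42, 220), (44, 219), (46, 217), (48, 212), (50, 196), (52, 170), (54, 136), (56, 116), (58, 108), (60, 144), (62, 192)]
top [(-62, 124), (-60, 144), (-58, 135), (-56, 137), (-54, 148), (-52, 166), (-50, 189), (-48, 163), (-46, 169), (-44, 178), (-42, 177), (-40, 175), (-38, 178), (-36, 180), (-34, 182), (-32, 184), (-30, 185), (-28, 185), (-26, 185), (-24, 185), (-22, 186), (-20, 186), (-18, 185), (-16, 184), (-14, 185), (-12, 184), (-10, 184), (-8, 183), (-6, 179), (-4, 168), (-2, 142), (0, 141), (2, 159), (4, 178), (6, 179), (8, 181), (10, 182), (12, 182), (14, 182), (16, 182), (18, 183), (20, 183), (22, 181), (24, 181), (26, 180), (28, 180), (30, 176), (32, 167), (34, 153), (36, 162), (38, 175), (40, 175), (42, 176), (44, 178), (46, 180), (48, 176), (50, 150), (52, 138), (54, 127), (56, 112), (58, 96), (60, 110), (62, 113)]
```

step_arm(
  moves=[
    [0.5,-2,-1.6,-30,0,0,0],
    [0.5,-2,-1.6,-55,0,0,0],
    [0.5,-2,-1.6,-68,0,0,0],
    [0.5,-2,-1.6,-74,0,0,0],
    [0.7,-2,-1.6,-75.3,0,0,0],
    [0.8,-2,-1.6,-75.3,0,0,0],
    [0.9,-2,-1.6,-75.3,0,0,0],
    [0.9,-2,-1.6,-75.3,0,0,0],
    [0.9,-2,-1.6,-75.3,0,0,0],
  ],
  grip_force=30,
)

```text
clock: 15.3
position: [0.4589, -0.1556, -0.029]
ee_rot: [0.848, 0.529, 0.002, 0.001]
ft_force: [-1.9, 0.7, 7.0]
grip_width: 0.134
grasp_force: 29.9
```

step_arm(
  moves=[
    [0.9,0,0,10,0,0,0],
    [0.9,0,0,40,0,0,0],
    [0.9,0,0,80,0,0,0],
    [0.9,0,0,120,0,0,0],
    [0.9,0,0,130,0,0,0],
    [0.9,0,0,130,0,0,0],
  ],
)

```text
clock: 15.9
position: [0.4593, -0.1554, 0.1017]
ee_rot: [0.848, 0.53, 0.003, 0.001]
ft_force: [-0.2, 0.7, -0.5]
grip_width: 0.136
grasp_force: 29.4
```

```bash
python3 - <<'E'
from h import *
from workcell import manip
o=manip.get_obs();print(o["position"],o["grip_width"],place_rot(o["ee_rot"]),(np.array([584.5,27.5,100])-o["position"]*1e3).round(1))
E
```

```text
[ 0.45929917 -0.15543359  0.10168544] 0.13585435119066552 [-0.166 -0.586  0.358] [125.2 182.9  -1.7]
```

step_arm(
  moves=[
    [0.9,30,40,0,-0.04,-0.14,0.085],
    [0.9,58,80,0,-0.08,-0.28,0.17],
    [0.9,85,120,0,-0.12,-0.42,0.255],
    [0.9,110,160,0,-0.15,-0.54,0.33],
    [0.9,125,183,0,-0.166,-0.586,0.358],
    [0.9,125,183,-1,-0.166,-0.586,0.358],
    [0.9,125,183,-1,-0.166,-0.586,0.358],
    [0.9,125,183,-1,-0.166,-0.586,0.358],
  ],
)

```text
clock: 16.7
position: [0.5828, 0.026, 0.0984]
ee_rot: [0.704, 0.645, 0.201, 0.221]
ft_force: [-0.7, -0.3, -0.0]
grip_width: 0.134
grasp_force: 29.4
```

```bash
cat > chk.py <<'E'
from h import *
from workcell import manip
import sys
H=float(sys.argv[1]);off=float(sys.argv[2])/1e3;tgt=np.array(eval(sys.argv[3]),float)
o=manip.get_obs();p=o["position"];R=Ro.from_quat(o["ee_rot"]).as_matrix()
print((p*1e3).round(1),place_rot(o["ee_rot"]),"to go",(tgt-p*1e3).round(1))
A=p-off*R[:,2];a=np.array([.084,.9965,0])
for n in("scene","top"):
    c=manip.camera(n);g=c["image"].max(2).astype(np.float32);ks=np.arange(-H-12,H+13,2)
    q=proj(c,[A+a*k/1e3 for k in ks]).astype(np.float32)
    print(n,list(zip(ks.astype(int).tolist(),cv2.remap(g,q[None,:,0],q[None,:,1],1)[0].astype(int).tolist())))
E
python3 chk.py 40 37 "[584.5,27.5,32.4]"
```

```text
[582.8  26.   98.4] [ 0.002 -0.005  0.005] to go [  1.7   1.5 -66. ]
scene [(-52, 154), (-50, 156), (-48, 157), (-46, 158), (-44, 165), (-42, 163), (-40, 160), (-38, 179), (-36, 169), (-34, 143), (-32, 163), (-30, 184), (-28, 191), (-26, 180), (-24, 169), (-22, 188), (-20, 200), (-18, 205), (-16, 204), (-14, 205), (-12, 204), (-10, 189), (-8, 164), (-6, 137), (-4, 133), (-2, 131), (0, 119), (2, 98), (4, 91), (6, 128), (8, 145), (10, 158), (12, 160), (14, 173), (16, 207), (18, 220), (20, 221), (22, 176), (24, 101), (26, 37), (28, 28), (30, 27), (32, 25), (34, 25), (36, 25), (38, 26), (40, 25), (42, 25), (44, 30), (46, 37), (48, 45), (50, 56), (52, 70)]
top [(-52, 138), (-50, 138), (-48, 138), (-46, 138), (-44, 138), (-42, 141), (-40, 165), (-38, 195), (-36, 186), (-34, 172), (-32, 177), (-30, 176), (-28, 174), (-26, 173), (-24, 178), (-22, 179), (-20, 178), (-18, 176), (-16, 174), (-14, 178), (-12, 165), (-10, 116), (-8, 73), (-6, 51), (-4, 51), (-2, 54), (0, 62), (2, 83), (4, 113), (6, 128), (8, 130), (10, 124), (12, 108), (14, 74), (16, 75), (18, 98), (20, 134), (22, 169), (24, 190), (26, 192), (28, 193), (30, 193), (32, 193), (34, 191), (36, 191), (38, 192), (40, 190), (42, 159), (44, 142), (46, 137), (48, 130), (50, 120), (52, 121)]
```

step_arm(
  moves=[
    [0.9,1,1.5,-35,0.002,-0.005,0.005],
    [0.9,1.7,1.5,-58,0.002,-0.005,0.005],
    [0.9,1.7,1.5,-66,0.002,-0.005,0.005],
    [0.9,5,1.2,-71,0.002,-0.005,0.005],
    [0.9,8,1,-75,0.002,-0.005,0.005],
    [0.9,11,0.7,-79,0.002,-0.005,0.005],
    [0.9,13,0.5,-82,0.002,-0.005,0.005],
    [0.9,13.7,0.4,-83,0.002,-0.005,0.005],
    [0.9,13.7,0.4,-83,0.002,-0.005,0.005],
  ],
)

```text
clock: 17.7
position: [0.597, 0.0277, 0.0161]
ee_rot: [0.701, 0.646, 0.205, 0.222]
ft_force: [-0.4, -0.0, -0.6]
grip_width: 0.135
grasp_force: 29.4
```

step_arm(
  moves=[
    [0.9,0.6,0,-0.8,0,0,0],
    [0.9,0.6,0,-0.8,0,0,0],
  ],
)

```text
clock: 17.9
position: [0.5975, 0.0279, 0.0154]
ee_rot: [0.701, 0.646, 0.205, 0.222]
ft_force: [-0.6, -0.4, 0.5]
grip_width: 0.135
grasp_force: 29.4
```

step_arm(
  moves=[
    [0.9,0.6,0,-0.8,0,0,0],
    [0.9,0.6,0,-0.8,0,0,0],
  ],
)

```text
clock: 18.1
position: [0.598, 0.0279, 0.0144]
ee_rot: [0.701, 0.646, 0.205, 0.222]
ft_force: [-0.6, -0.2, -0.7]
grip_width: 0.136
grasp_force: 29.4
```

step_arm(
  moves=[
    [0.9,0.6,-1.2,-0.8,0,0,0],
    [0.9,0.6,-1.2,-0.8,0,0,0],
  ],
)

```text
clock: 18.3
position: [0.5986, 0.0265, 0.0136]
ee_rot: [0.701, 0.646, 0.205, 0.222]
ft_force: [0.6, -0.5, -0.5]
grip_width: 0.132
grasp_force: 29.4
```

step_arm(
  moves=[
    [0.9,0.6,0,-0.8,0,0,0],
    [0.9,0.6,0,-0.8,0,0,0],
  ],
)

```text
clock: 18.5
position: [0.5991, 0.0265, 0.013]
ee_rot: [0.701, 0.646, 0.205, 0.222]
ft_force: [-15.0, -0.0, 18.3]
grip_width: 0.131
grasp_force: 31.8
```

step_arm(
  moves=[
    [0.9,0.6,0,-0.8,0,0,0],
    [0.9,0.6,0,-0.8,0,0,0],
  ],
)

```text
clock: 18.7
position: [0.5996, 0.0266, 0.0125]
ee_rot: [0.701, 0.646, 0.205, 0.222]
ft_force: [-25.2, 1.6, 29.4]
grip_width: 0.135
grasp_force: 33.5
```

step_arm(
  moves=[
    [0.9,-0.6,0,0.8,0,0,0],
    [0.9,-1.4,0.1,0.2,0,0,0],
    [0.9,-2.2,0.1,-0.3,0,0,0],
    [0.9,-3,0.2,-0.9,0,0,0],
    [0.9,-3,0.2,-0.9,0,0,0],
  ],
)

```text
clock: 19.2
position: [0.5968, 0.0268, 0.011]
ee_rot: [0.701, 0.646, 0.205, 0.222]
ft_force: [-0.5, -0.9, 0.8]
grip_width: 0.133
grasp_force: 30.0
```

step_arm(
  moves=[
    [0.9,-0.8,0.1,-0.6,0,0,0],
    [0.9,-0.8,0.1,-0.6,0,0,0],
  ],
)

```text
clock: 19.4
position: [0.596, 0.027, 0.0105]
ee_rot: [0.701, 0.646, 0.205, 0.222]
ft_force: [-0.7, -0.7, 0.1]
grip_width: 0.132
grasp_force: 30.0
```

step_arm(
  moves=[
    [0.9,-0.8,0.1,-0.6,0,0,0],
    [0.9,-0.8,0.1,-0.6,0,0,0],
  ],
)

```text
clock: 19.6
position: [0.5952, 0.0271, 0.0099]
ee_rot: [0.701, 0.646, 0.205, 0.222]
ft_force: [-0.2, 1.0, 1.6]
grip_width: 0.132
grasp_force: 30.0
```

step_arm(
  moves=[
    [0.9,-0.8,0,-0.6,0,0,0],
    [0.9,-0.8,0,-0.6,0,0,0],
  ],
)

```text
clock: 19.8
position: [0.5949, 0.0271, 0.0097]
ee_rot: [0.701, 0.646, 0.205, 0.222]
ft_force: [1.8, -0.3, 1.8]
grip_width: 0.136
grasp_force: 30.0
```

step_arm(
  moves=[
    [0.9,0.4,0,0.3,0,0,0],
    [0.8,0.4,0,0.3,0,0,0],
    [0.7,0.4,0,0.3,0,0,0],
    [0.65,0.4,0,0.3,0,0,0],
    [0.65,-3,0.2,5,0,0,0],
    [0.65,-8,0.6,13,0,0,0],
    [0.65,-22,2,33,0,0,0],
    [0.6,-45,4,65,0,0,0],
    [0.6,-60,5,100,0,0,0],
  ],
)

```text
clock: 20.7
position: [0.5323, 0.0313, 0.1091]
ee_rot: [0.701, 0.647, 0.203, 0.222]
ft_force: [1.3, 0.4, 1.4]
grip_width: 0.398
grasp_force: 0.0
```

```bash
python3 - <<'E'
from h import *
from workcell import manip
o=manip.get_obs();print(o["position"],down_rot(o["ee_rot"],-11.6),(np.array([433,163.3,45])-o["position"]*1e3).round(1))
# refine short column axis from the first pictures with known height and length
from scipy.optimize import least_squares
d=pickle.load(open("c0.pkl","rb"))
for nm,s,t,H in(("short",(300,303),(293,351),30),("long",(378,334),(384,340),50),("med",(452,366),(466,332),40)):
    r=[]
    for n,uv in(("scene",s),("top",t)):
        e,_=ends(d[n],np.array(uv)/1.4);r.append(e)
        # single view at z=8mm
        f=lambda p:(proj(d[n],[[p[0]+k*np.cos(p[2])*H/1e3,p[1]+k*np.sin(p[2])*H/1e3,.008] for k in(-1,1)])-e).ravel()
        best=min((least_squares(f,[.44,0,y]) for y in(1.57,-1.57)),key=lambda o:o.cost);print(nm,n,(best.x[:2]*1e3).round(1),np.degrees(best.x[2])%180)
E
```

```text
[0.53228561 0.03130016 0.10905172] [ 0.088  0.605 -0.118] [-99.3 132.  -64.1]
short scene [431.8 162.1] 79.04532959587827
short top [433.2 162.8] 77.98479189354765
long scene [447.5  -2.7] 105.83711517697215
long top [449.   -3.5] 105.40252597145243
med scene [ 457.3 -154.7] 64.58471527728773
med top [ 458.2 -154.7] 63.7685698571193
```

step_arm(
  moves=[
    [0.5,-30,30,0,0.02,0.13,-0.025],
    [0.5,-55,60,0,0.04,0.26,-0.05],
    [0.5,-75,90,0,0.06,0.4,-0.08],
    [0.5,-90,120,0,0.08,0.52,-0.1],
    [0.5,-99.6,131.6,-10,0.088,0.605,-0.118],
    [0.5,-99.6,131.6,-40,0.088,0.605,-0.118],
    [0.5,-99.6,131.6,-64,0.088,0.605,-0.118],
    [0.5,-99.6,131.6,-64,0.088,0.605,-0.118],
    [0.5,-99.6,131.6,-64,0.088,0.605,-0.118],
    [0.5,-99.6,131.6,-64,0.088,0.605,-0.118],
  ],
)

```text
clock: 21.7
position: [0.4354, 0.164, 0.0467]
ee_rot: [0.775, 0.632, 0.002, -0.0]
ft_force: [-0.3, -0.0, -0.0]
grip_width: 0.499
grasp_force: 0.0
```

```bash
python3 - <<'E'
from h import *
from workcell import manip
o=manip.get_obs();print(o["position"],down_rot(o["ee_rot"],-11.6),(np.array([432.7,162.9,-29.3])-o["position"]*1e3).round(1))
G=np.array([.5744,.0284,.040]);a=np.array([.084,.9965,0])
for n in ("scene","top"):
    c=manip.camera(n);g=c["image"].max(2).astype(np.float32);ks=np.arange(-62,63,2)
    q=proj(c,[G+a*k/1e3 for k in ks]).astype(np.float32)
    print(n,list(zip(ks.tolist(),cv2.remap(g,q[None,:,0],q[None,:,1],1)[0].astype(int).tolist())))
E
```

```text
[0.43544034 0.16402621 0.0467319 ] [-0.003  0.004  0.001] [ -2.7  -1.1 -76. ]
scene [(-62, 159), (-60, 191), (-58, 203), (-56, 206), (-54, 209), (-52, 211), (-50, 205), (-48, 200), (-46, 196), (-44, 192), (-42, 191), (-40, 197), (-38, 208), (-36, 185), (-34, 177), (-32, 207), (-30, 213), (-28, 222), (-26, 226), (-24, 226), (-22, 228), (-20, 232), (-18, 234), (-16, 236), (-14, 235), (-12, 234), (-10, 235), (-8, 236), (-6, 236), (-4, 236), (-2, 236), (0, 224), (2, 199), (4, 184), (6, 211), (8, 231), (10, 234), (12, 234), (14, 236), (16, 235), (18, 234), (20, 234), (22, 236), (24, 236), (26, 229), (28, 218), (30, 220), (32, 225), (34, 227), (36, 226), (38, 225), (40, 221), (42, 213), (44, 202), (46, 195), (48, 190), (50, 188), (52, 179), (54, 149), (56, 121), (58, 97), (60, 150), (62, 190)]
top [(-62, 140), (-60, 140), (-58, 140), (-56, 153), (-54, 156), (-52, 156), (-50, 154), (-48, 149), (-46, 141), (-44, 141), (-42, 147), (-40, 161), (-38, 181), (-36, 188), (-34, 200), (-32, 205), (-30, 205), (-28, 204), (-26, 203), (-24, 204), (-22, 205), (-20, 203), (-18, 202), (-16, 202), (-14, 200), (-12, 198), (-10, 199), (-8, 198), (-6, 198), (-4, 194), (-2, 182), (0, 157), (2, 158), (4, 180), (6, 202), (8, 206), (10, 206), (12, 205), (14, 205), (16, 205), (18, 204), (20, 202), (22, 202), (24, 201), (26, 200), (28, 206), (30, 208), (32, 209), (34, 207), (36, 200), (38, 192), (40, 192), (42, 184), (44, 162), (46, 154), (48, 145), (50, 140), (52, 138), (54, 136), (56, 129), (58, 118), (60, 125), (62, 144)]
```

step_arm(
  moves=[
    [0.5,-2.7,-1.1,-30,-0.003,0.004,0],
    [0.5,-2.7,-1.1,-55,-0.003,0.004,0],
    [0.5,-2.7,-1.1,-69,-0.003,0.004,0],
    [0.5,-2.7,-1.1,-75,-0.003,0.004,0],
    [0.7,-2.7,-1.1,-76,-0.003,0.004,0],
    [0.8,-2.7,-1.1,-76,-0.003,0.004,0],
    [0.9,-2.7,-1.1,-76,-0.003,0.004,0],
    [0.9,-2.7,-1.1,-76,-0.003,0.004,0],
    [0.9,-2.7,-1.1,-76,-0.003,0.004,0],
  ],
  grip_force=30,
)

```text
clock: 22.7
position: [0.4328, 0.163, -0.0298]
ee_rot: [0.775, 0.632, -0.0, -0.0]
ft_force: [-1.7, -1.2, 7.9]
grip_width: 0.135
grasp_force: 30.1
```

step_arm(
  moves=[
    [0.9,0,0,10,0,0,0],
    [0.9,0,0,40,0,0,0],
    [0.9,0,0,80,0,0,0],
    [0.9,0,0,120,0,0,0],
    [0.9,0,0,130,0,0,0],
    [0.9,0,0,130,0,0,0],
  ],
)

```text
clock: 23.3
position: [0.433, 0.1634, 0.1011]
ee_rot: [0.775, 0.632, 0.001, -0.0]
ft_force: [-0.3, -0.7, -1.0]
grip_width: 0.132
grasp_force: 29.5
```

```bash
python3 - <<'E'
from h import *
from workcell import manip
o=manip.get_obs();print(o["position"],o["grip_width"],place_rot(o["ee_rot"]),(np.array([574.3,-94.1,100])-o["position"]*1e3).round(1))
E
```

```text
[0.43298597 0.16338091 0.10106846] 0.13179241434747477 [-0.089 -0.604  0.115] [ 141.3 -257.5   -1.1]
```

step_arm(
  moves=[
    [0.9,25,-45,0,-0.018,-0.12,0.023],
    [0.9,50,-90,0,-0.036,-0.24,0.046],
    [0.9,75,-135,0,-0.054,-0.36,0.069],
    [0.9,100,-180,0,-0.072,-0.48,0.092],
    [0.9,123,-222,0,-0.086,-0.58,0.11],
    [0.9,141,-257,0,-0.089,-0.604,0.115],
    [0.9,141,-257,0,-0.089,-0.604,0.115],
    [0.9,141,-257,0,-0.089,-0.604,0.115],
    [0.9,141,-257,0,-0.089,-0.604,0.115],
  ],
)

```text
clock: 24.2
position: [0.5726, -0.0928, 0.0987]
ee_rot: [0.702, 0.646, 0.201, 0.221]
ft_force: [0.3, 0.2, -0.0]
grip_width: 0.131
grasp_force: 29.5
```

```bash
python3 chk.py 30 37.8 "[574.2,-94.1,31.8]"
```

```text
[572.6 -92.8  98.7] [ 0.003 -0.003 -0.   ] to go [  1.6  -1.3 -66.9]
scene [(-42, 160), (-40, 157), (-38, 158), (-36, 158), (-34, 159), (-32, 187), (-30, 200), (-28, 167), (-26, 160), (-24, 179), (-22, 187), (-20, 173), (-18, 172), (-16, 185), (-14, 194), (-12, 201), (-10, 200), (-8, 176), (-6, 147), (-4, 133), (-2, 122), (0, 92), (2, 101), (4, 129), (6, 138), (8, 104), (10, 56), (12, 31), (14, 26), (16, 26), (18, 27), (20, 27), (22, 27), (24, 28), (26, 39), (28, 57), (30, 75), (32, 95), (34, 124), (36, 147), (38, 141), (40, 125), (42, 115)]
top [(-42, 130), (-40, 131), (-38, 132), (-36, 132), (-34, 135), (-32, 156), (-30, 185), (-28, 172), (-26, 170), (-24, 174), (-22, 170), (-20, 154), (-18, 121), (-16, 85), (-14, 90), (-12, 115), (-10, 132), (-8, 133), (-6, 130), (-4, 118), (-2, 95), (0, 77), (2, 66), (4, 60), (6, 56), (8, 58), (10, 72), (12, 115), (14, 170), (16, 193), (18, 198), (20, 195), (22, 191), (24, 179), (26, 179), (28, 202), (30, 177), (32, 156), (34, 152), (36, 151), (38, 151), (40, 154), (42, 154)]
```

step_arm(
  moves=[
    [0.9,1,-1.3,-35,0.003,-0.003,0],
    [0.9,1.6,-1.3,-59,0.003,-0.003,0],
    [0.9,1.6,-1.3,-67,0.003,-0.003,0],
    [0.9,5,-1.6,-72,0.003,-0.003,0],
    [0.9,8,-1.9,-76,0.003,-0.003,0],
    [0.9,11,-2.1,-80,0.003,-0.003,0],
    [0.9,13,-2.3,-83,0.003,-0.003,0],
    [0.9,14.2,-2.4,-84.5,0.003,-0.003,0],
    [0.9,14.2,-2.4,-84.5,0.003,-0.003,0],
  ],
)

```text
clock: 25.2
position: [0.586, -0.0969, 0.0125]
ee_rot: [0.704, 0.645, 0.202, 0.22]
ft_force: [0.8, 0.0, -0.5]
grip_width: 0.136
grasp_force: 29.6
```

step_arm(
  moves=[
    [0.9,0.6,0,-0.8,0,0,0],
    [0.9,0.6,0,-0.8,0,0,0],
  ],
)

```text
clock: 25.4
position: [0.5882, -0.0962, 0.0146]
ee_rot: [0.702, 0.645, 0.204, 0.222]
ft_force: [0.7, -0.1, -0.8]
grip_width: 0.135
grasp_force: 29.6
```

step_arm(
  moves=[
    [0.9,0.6,0,-0.8,0,0,0],
    [0.9,0.6,0,-0.8,0,0,0],
  ],
)

```text
clock: 25.6
position: [0.589, -0.0957, 0.0138]
ee_rot: [0.702, 0.645, 0.204, 0.222]
ft_force: [0.0, -0.3, -0.1]
grip_width: 0.132
grasp_force: 29.6
```

step_arm(
  moves=[
    [0.9,0.6,0,-0.8,0,0,0],
    [0.9,0.6,0,-0.8,0,0,0],
  ],
)

```text
clock: 25.8
position: [0.5893, -0.0959, 0.0131]
ee_rot: [0.702, 0.645, 0.205, 0.221]
ft_force: [-14.3, 4.0, 18.2]
grip_width: 0.136
grasp_force: 31.8
```

step_arm(
  moves=[
    [0.9,-0.5,0,0.7,0,0,0],
    [0.9,-1.3,0.5,0.1,0,0,0],
    [0.9,-2.1,0.8,-0.5,0,0,0],
    [0.9,-2.9,0.8,-1,0,0,0],
    [0.9,-2.9,0.8,-1,0,0,0],
  ],
)

```text
clock: 26.3
position: [0.586, -0.096, 0.0112]
ee_rot: [0.703, 0.645, 0.204, 0.222]
ft_force: [-0.6, 0.1, -0.4]
grip_width: 0.135
grasp_force: 29.6
```

step_arm(
  moves=[
    [0.9,-0.8,0,-0.6,0,0,0],
    [0.9,-0.8,0,-0.6,0,0,0],
  ],
)

```text
clock: 26.5
position: [0.5853, -0.0961, 0.0108]
ee_rot: [0.703, 0.645, 0.204, 0.222]
ft_force: [0.2, 0.2, -0.2]
grip_width: 0.139
grasp_force: 29.6
```

step_arm(
  moves=[
    [0.9,-0.8,0,-0.6,0,0,0],
    [0.9,-0.8,0,-0.6,0,0,0],
  ],
)

```text
clock: 26.7
position: [0.5845, -0.0961, 0.0102]
ee_rot: [0.703, 0.645, 0.204, 0.222]
ft_force: [0.0, -0.1, 0.1]
grip_width: 0.136
grasp_force: 29.6
```

step_arm(
  moves=[
    [0.9,-0.8,0.5,-0.6,0,0,0],
    [0.9,-0.8,0.5,-0.6,0,0,0],
  ],
)

```text
clock: 26.9
position: [0.5838, -0.0956, 0.0096]
ee_rot: [0.703, 0.645, 0.204, 0.222]
ft_force: [-0.4, 0.6, 0.2]
grip_width: 0.134
grasp_force: 29.6
```

step_arm(
  moves=[
    [0.9,-0.8,0.5,-0.6,0,0,0],
    [0.9,-0.8,0.5,-0.6,0,0,0],
  ],
)

```text
clock: 27.1
position: [0.5837, -0.0956, 0.0096]
ee_rot: [0.703, 0.644, 0.204, 0.222]
ft_force: [2.5, -3.1, 1.9]
grip_width: 0.136
grasp_force: 29.5
```

step_arm(
  moves=[
    [0.9,0.7,0,0,0,0,0],
    [0.8,0.7,0,0,0,0,0],
    [0.7,0.7,0,0,0,0,0],
    [0.65,0.7,0,0,0,0,0],
    [0.65,-3,0.2,5,0,0,0],
    [0.65,-8,0.6,13,0,0,0],
    [0.65,-22,2,33,0,0,0],
    [0.6,-45,4,65,0,0,0],
    [0.6,-70,5,100,0,0,0],
  ],
)

```text
clock: 28.0
position: [0.5508, -0.0725, 0.0429]
ee_rot: [0.7, 0.653, 0.211, 0.198]
ft_force: [-0.1, 0.5, 0.4]
grip_width: 0.401
grasp_force: 0.0
```

step_arm(
  moves=[
    [0.6,-30,-40,20,0,0,0],
    [0.6,-50,-85,40,0,0,0],
    [0.6,-60,-130,50,0,0,0],
    [0.6,-70,-175,60,0,0,0],
    [0.6,-70,-200,60,0,0,0],
    [0.6,-70,-200,60,0,0,0],
  ],
)

```text
clock: 28.6
position: [0.4811, -0.2779, 0.104]
ee_rot: [0.702, 0.649, 0.212, 0.199]
ft_force: [-0.2, 0.2, 1.1]
grip_width: 0.4
grasp_force: 0.0
```

```bash
python3 - <<'E'
from h import *
from workcell import manip
d={n:manip.camera(n) for n in("scene","top")};pickle.dump(d,open("c3.pkl","wb"))
a=cv2.resize(d["scene"]["image"][125:245,220:370],(500,400),interpolation=cv2.INTER_CUBIC)
b=cv2.resize(d["top"]["image"][140:220,180:345],(800,388),interpolation=cv2.INTER_CUBIC)
o=np.zeros((600,800,3),np.uint8);o[:240,:300]=cv2.resize(a,(300,240));o[212:,:]=b
o[:212]=0;o[:212,:265]=cv2.resize(a,(265,212))
cv2.imwrite("pics/end.png",o);cv2.imwrite("pics/ends_top.png",b)
print(manip.get_obs()["position"])
E
```

```text
[ 0.48143303 -0.27304452  0.10296822]
```

View pics/end.png

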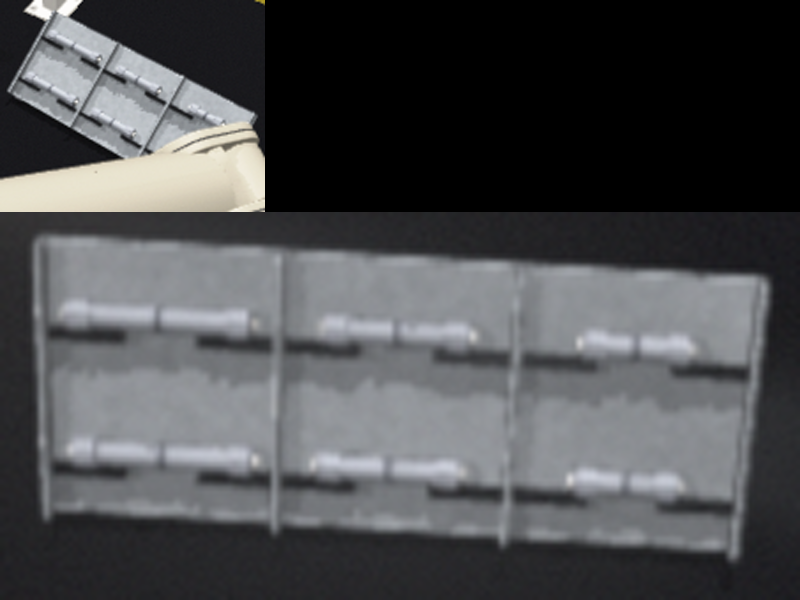

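All three columns lie in their grooves: long at (163,455), medium at (390,467), short at (626,482), each over its ledge gap. Next I check their centring against the sample rings numerically.

```bash
python3 - <<'E'
from h import *
d=pickle.load(open("c3.pkl","rb"));d0=pickle.load(open("c2.pkl","rb"))
c,s=np.cos(YAW),np.sin(YAW);a=np.array([-s,c,0]);up=np.array([.0614*c,.0614*s,.043]);n=np.array([-.572,.048,.819]);u=np.array([.816,-.069,.574])
M=np.array([.5744,.0284,.0397])
ks=np.arange(-60,60.1,.5)
def ring(cam,C):
    g=cam["image"].max(2).astype(np.float32)
    # axis offset search in the image: average over +-3 mm across
    pr=[]
    for w in(-3,-1.5,0,1.5,3):
        q=proj(cam,[C+a*k/1e3+u*w/1e3 for k in ks]).astype(np.float32)
        pr.append(cv2.remap(g,q[None,:,0],q[None,:,1],cv2.INTER_CUBIC)[0])
    p=np.mean(pr,0);m=abs(ks)<7;w=np.clip(np.max(p[m])-8-p[m],0,None);return (ks[m]*w).sum()/w.sum()
def across(cam,C):
    g=cam["image"].max(2).astype(np.float32);w=np.arange(-14,14.1,.5)
    pr=np.mean([cv2.remap(g,*[x.astype(np.float32)[None] for x in proj(cam,[C+a*k/1e3+u*t/1e3 for t in w]).T],cv2.INTER_CUBIC)[0] for k in(-12,-10,-8,8,10,12)],0)
    b=np.clip(pr-np.percentile(pr,70)*.9,0,None);return (w*b).sum()/b.sum()
for nm,k in(("long",.122),("med",0),("short",-.122)):
    for vn,cam in(("top",d["top"]),("scene",d["scene"])):
        if vn=="scene" and nm=="short":continue
        C=M+a*k;print(nm,vn,"sample",round(ring(cam,C+up),2),"column",round(ring(cam,C),2),"across",round(across(cam,C+up),2),round(across(cam,C),2))
E
```

```text
long top sample -0.18 column -0.69 across 1.81 1.62
long scene sample 2.06 column 1.07 across 4.3 4.04
med top sample -1.3 column 0.75 across 1.83 0.57
med scene sample 1.62 column 3.55 across 4.13 3.88
short top sample -1.44 column -2.37 across 0.18 -0.46
```

The columns sit at the same height on the face as the samples, and their centring errors are about -0.8 mm (long), +2 mm (medium) and -0.9 mm (short). The gripper is clear of everything, so I hand in.

```bash
python3 -c "
from workcell import manip
print(manip.hand_in())"
```

```text
the job is handed in; nothing more can be done
None
```

All three columns lie in the front grooves beside their matching samples (long left, medium middle, short right), measured within about 2 mm of centre, with the medium furthest off at 2 mm; the job is handed in at about 29 s on the clock, and the hand-in returned no verdict.

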